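# Two-key release of a pantry can rack

### The arm

A 7-joint arm with a two-finger parallel gripper is mounted at the origin on the work surface. World frame = base frame: x ahead of the robot, y to its left, z up, the work surface at z = 0. Lengths are in m, angles in rad, forces in N, time in s.
With the tool pointing down it reaches from about 0.35 to 0.9 m from the base axis. Payload 8.1 kg.
Tool frame: the origin (TCP) lies at the very end of the fingers, on their centre line; the grasp point (between the pads) lies 19 mm behind it (arm.grip_depth is the distance from the TCP to the grasp point, in m); x points along the fingers, z is the direction in which the jaws open and shut, and the axes are right-handed (so a half turn about x gives the same grasp; the last joint's range is limited). The gripper opens to 92 mm and grips with 3 to 60 N. Pads are 19 mm wide; open, the fingers measure 130 mm over their backs; the gripper's body (75 mm by 190 mm) begins 47 mm behind the grasp point.
Start: joints at [1.209, 0.434, 0.025, 1.573, -0.012, 1.134, -0.075], TCP at [0.16, -0.604, 0.227] pointing down, gripper open.
Joint ranges: [-2.62, 2.62], [-0.44, 2.09], [-1.27, 1.32], [0.08, 2.57], [-1.32, 4.46], [0.12, 2], [-2.74, 2.74]. Speed limits (rad/s): [2.22, 2.22, 3.01, 3.01, 3.14, 3.14, 3.14].

### API

Orientations are given as a rotation vector (axis times angle).
In Python, from cell import status, cams, arm gives the robot as it stands. The module is installed in compiled form; this text tells all that it offers.
- The arm moves only by the tool step_arm, never from a script. Its argument "rows" is a list of rows, each a list of 7 numbers: the gripper command: -1 is fully open, 1 is shut, values between are in proportion, then the shift along the tool's x, y, z as a fraction of full scale, then the turn, a rotation vector about the tool's x, y, z as a fraction of full scale. In form: [[grip, x, y, z, rx, ry, rz], ...]. A call has 1 to 12 rows; each row is the pose to reach, as a shift and turn from the pose commanded when the call began, along the tool's axes at that moment; what a row does not reach only later rows make up. Full scale, the value 1, is 80 cm for a shift and 60 degrees for a turn. A row lasts 1/12 s, in which the tool goes at most 41.7 mm and 7.16 degrees, less where a joint would pass 70% of its speed; a pose out of reach is approached as far as the arm can. A call with a number of a shift or a turn outside -1 to 1 is refused whole. A call with a gripper value outside its range is refused whole. The fingers move at their own pace and stop on an object; "newtons" is the grip in N (left out, the last holds). Time passes only in rows, so rows that repeat a pose let the fingers close. It gives the time, the measured TCP pose, the force and the opening at its end, in the units of the state.
- status.observe(): the state, without advancing time (a new reading comes with each control period).
- cams.get_image(name): name is "scene" or "side" or "wrist"; returns a dict with "pixels" (480x640x3 uint8, red, green, blue), "range_z" (480x640 float32, m along the optical axis (not along the pixel's ray), 0 where there is no reading), "camera_matrix" (3x3 intrinsics, pixels), "distortion" ([k1, k2, p1, p2, k3] as OpenCV has them; the pictures are not rectified), "eye" and "attitude" of the camera in the world; the wrist camera has in their place "tool_from_camera" (4x4, takes a point from camera to tool coordinates, whose origin is the TCP and whose axes are the tool frame's). Camera axes: x right, y down, z forward; pixel columns grow to the right and rows downward; lengths in m; the calibration is good to about 2 mm. A picture is of the moment at which its call begins: read the wrist's pose just before it.
- arm.sign_off(): hands the job in, once; it reports no verdict.
The state is a dict: "clock": time; "joints": joint angles; "dq": joint speeds; "joint_efforts": joint torques, N m; "position": TCP position; "ee_rot": TCP orientation; "force": force on the tool from outside, world axes, zero at the start; "ft_torque": the same for the moment, N m; "width": opening from 0.0 (shut) to 1.0 (fully open).
Only numpy, scipy, OpenCV 4.12 (cv2) and the standard library are available. Lean on these libraries where they do the work, as an engineer would, in place of code of your own. Each camera call takes 0.05 s, during which the arm holds its last target.

### The job

Press the two brass keys on top of the can rack right down together, one fingertip on each, and keep both down until the waiting can has rolled out under the bridge and lies still in the tray at the rack's front; then let both keys come up and move clear. Do not touch the can, and leave the jar, the mug and the spice jar standing where they are.

Things in the scene. Friction and masses are not known exactly. Their poses are not given: they have to be found in the camera images.
- rack: Wooden can rack fixed to the counter: a chute 122 mm wide (y), sloping down 9 degrees to its front. Origin on the counter, under the midpoint between the keys; x points to the rack's back (uphill), z up. It spans x -156 (front lip) to +111 mm. A bridge 52 mm deep (x), 138 mm wide (y), top at 142 mm, crosses it at x = 0 and carries the two keys, 66 mm apart along y.
- key_left_top (a point): Centre of the top face of the left key (rack y = +33 mm): an upright round brass key 26 mm in diameter, its top 18 mm above the bridge and 160 mm above the counter when up. The point moves with the key.
- key_right_top (a point): The same on the right key (rack y = -33 mm).
- tray (a point): Where the centre of the delivered can lies, against the tray's front lip (rack x = -116, y = 0, z = 65 mm). The tray is the lower end of the chute, open on top; its side walls are 60 mm high, the lip 62 mm. Behind the bridge the rack's walls are 100 mm high.
- key_left (a joint): How far the left key is pressed straight down, m: 0 up, 0.012 at its stop (right down). The spring takes 1.4 N to start, 4.5 N at the stop, and brings it back up. Each key draws a stop pin down through the chute floor, clear of the can from about 0.007; the can rolls only with both pins down and takes up to 1 s to come to rest.
- key_right (a joint): The same for the right key.
- can: Food can with paper label, 66 mm in diameter, 100 mm long, 0.35 kg, lying across the chute along the rack's y. Origin at its centre; it turns about y as it rolls. It waits against the stop pins just behind the bridge, centre at rack x = +39, z = 90 mm. Delivered, it lies at point tray.
- jar: Glass storage jar with a steel lid, 68 mm in diameter, 105 mm high, standing beside or behind the rack. Origin at the centre of its underside.
- mug: White mug, 76 mm in diameter, 85 mm high, handle at its +y, standing beside or behind the rack. Origin at the centre of its underside.
- spice: Small spice jar with a black lid, 44 mm in diameter, 95 mm high, standing beside or behind the rack. Origin at the centre of its underside.

How it is judged:
By the outcome, as a careful person would: the job done as asked, in the order asked, and still so for the second after the job is handed in, with the robot touching nothing.
It also fails if it takes over 40 s, if anything falls off the work surface, if the arm or the gripper's body presses on something with over 40 N, if the wrist force passes 120 N, or if a joint passes its speed limit or range.

## Working session

There is one attempt and no reset: what is moved stays moved. The work goes in short steps, Python scripts to look and compute and a tool call to move; the robot and the scene stay as the last step left them, time stands still between calls to the robot, and variables do not carry over. Pictures are saved under pics/ and viewed, and the job is handed in when it is done.

Besides the shell and the picture viewer there is one more tool, called after "Request:" as a command line: name --pt "numbers of a row" for each row, then --argument value for the rest. step_arm: Moves the arm, as the interface text tells. Its arguments: {"type":"object","properties":{"rows":{"type":"array","items":{"type":"array","items":{"type":"number"}}},"newtons":{"type":"number"}},"required":["rows"]}

```bash
mkdir -p pics; cat > h.py <<'E'
import numpy as np,cv2
from cell import status,cams,arm
from scipy.spatial.transform import Rotation as R
E
python3 - <<'E'
from h import *
s=status.observe(); print({k:np.round(v,3) for k,v in s.items()})
print(R.from_rotvec(s['ee_rot']).as_matrix().round(3))
for n in ['scene','side','wrist']:
    i=cams.get_image(n); cv2.imwrite(f'pics/{n}0.png',i['pixels'][...,::-1]); np.savez(f'{n}0.npz',**i)
    for k in i:
        if k not in('pixels','range_z'): print(n,k,np.round(i[k],4).tolist())
E
```

```text
{'clock': np.float64(0.0), 'joints': array([ 1.209,  0.435,  0.025,  1.574, -0.012,  1.134, -0.075]), 'dq': array([ 0.001, -0.002, -0.   , -0.   , -0.001,  0.001, -0.003]), 'joint_efforts': array([ 0.0000e+00, -6.6785e+01,  9.8500e-01, -3.1445e+01, -6.0000e-02,
        4.3000e-02,  0.0000e+00]), 'position': array([ 0.16 , -0.604,  0.226]), 'ee_rot': array([ 1.017,  1.322, -1.016]), 'force': array([-0.129, -0.193, -0.92 ]), 'ft_torque': array([-0.008, -0.058, -0.011]), 'width': np.float64(0.999)}
[[-0.001  0.967  0.256]
 [ 0.001  0.256 -0.967]
 [-1.    -0.    -0.001]]
scene camera_matrix [[470.2227, 0.0, 317.247], [0.0, 470.2227, 243.333], [0.0, 0.0, 1.0]]
scene distortion [-0.1273, 0.0, 0.0, 0.0, 0.0]
scene eye [1.2315, 0.1879, 0.7747]
scene attitude [-1.5994, -1.9879, 0.7929]
side camera_matrix [[549.1589, 0.0, 317.2263], [0.0, 549.1589, 241.1795], [0.0, 0.0, 1.0]]
side distortion [0.04, 0.0, 0.0, 0.0, 0.0]
side eye [0.2268, 0.5282, 0.8166]
side attitude [-0.9292, 2.5716, -0.953]
wrist camera_matrix [[385.5317, 0.0, 319.9368], [0.0, 385.5317, 246.2424], [0.0, 0.0, 1.0]]
wrist distortion [-0.062, 0.0, 0.0, 0.0, 0.0]
wrist tool_from_camera [[0.0011, -0.277, 0.9609, -0.158], [-0.0001, -0.9609, -0.277, 0.0746], [1.0, 0.0002, -0.001, 0.0], [0.0, 0.0, 0.0, 1.0]]
```

View pics/scene0.png

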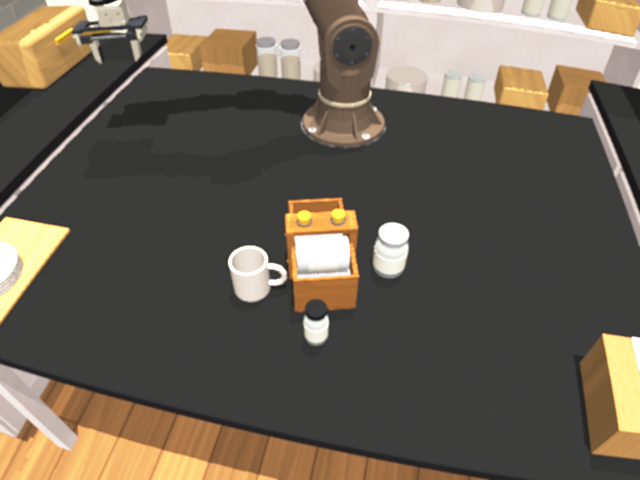

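View pics/side0.png

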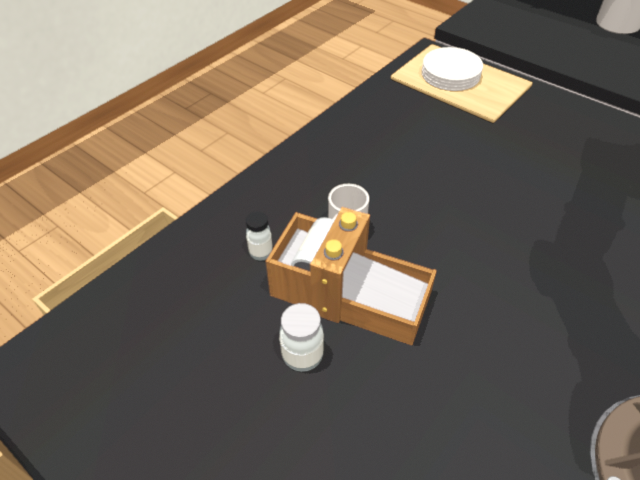

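The scene picture shows the keys at about (304,218) and (339,216), with the can behind the bridge. In the side picture the keys are at about (349,220) and (333,249). The tray faces the robot. I'll enlarge both.

```bash
python3 - <<'E'
import cv2
a=cv2.imread('pics/scene0.png')[190:290,270:370]; b=cv2.imread('pics/side0.png')[190:310,280:400]
cv2.imwrite('pics/sc_crop.png',cv2.resize(a,(600,600),interpolation=cv2.INTER_CUBIC))
cv2.imwrite('pics/si_crop.png',cv2.resize(b,(600,600),interpolation=cv2.INTER_CUBIC))
E
```

```text
(no output)
```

View pics/sc_crop.png

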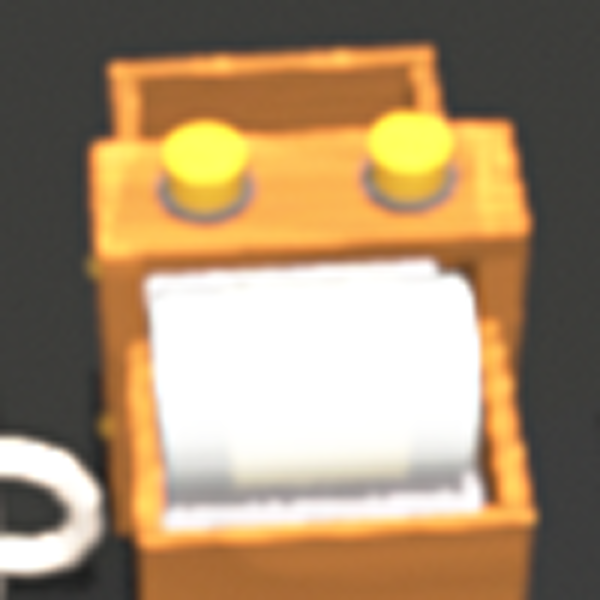

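View pics/si_crop.png

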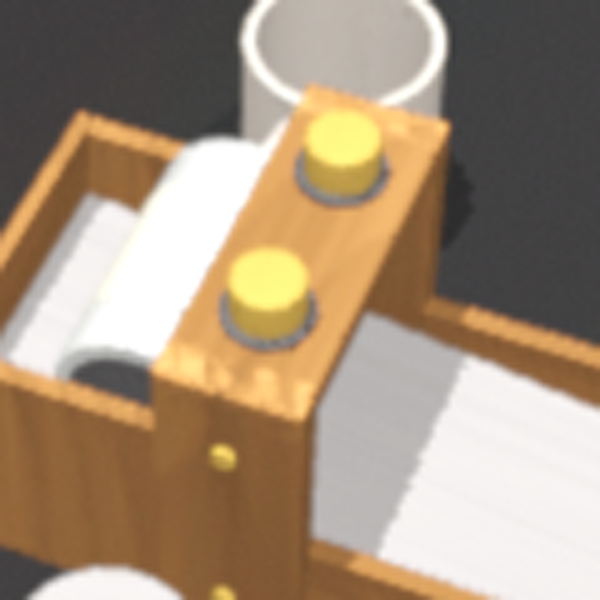

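```bash
cat >> h.py <<'E'
def cam(n,tag='0'):
    d=dict(np.load(f'{n}{tag}.npz')); return d
def ray(d,uv):
    p=cv2.undistortPoints(np.array([[uv]],float),d['camera_matrix'],d['distortion'])[0,0]
    A=R.from_rotvec(d['attitude']).as_matrix(); v=A@np.r_[p,1]; return d['eye'],v
def tri(rs):
    M=0;b=0
    for e,v in rs:
        v=v/np.linalg.norm(v);P=np.eye(3)-np.outer(v,v);M=M+P;b=b+P@e
    x=np.linalg.solve(M,b)
    return x,[np.linalg.norm(np.cross(x-e,v/np.linalg.norm(v))) for e,v in rs]
E
python3 - <<'E'
from h import *
sc,si=cam('scene'),cam('side')
f=lambda o,p,s:(o[0]+(p[0]+.5)/s-.5,o[1]+(p[1]+.5)/s-.5)
K=[]
for name,a,b in [('R',(205,154),(345,139)),('L',(410,142),(268,278))]:
    ua=f((270,190),a,6);ub=f((280,190),b,5)
    x,r=tri([ray(sc,ua),ray(si,ub)]);print(name,x.round(4),np.round(r,4));K.append(x)
    for d,u in((sc,ua),(si,ub)):
        e,v=ray(d,u); z=d['range_z'][int(round(u[1])),int(round(u[0]))]; print('  depth pt',(e+v*z).round(4), 'at z=.16',(e+v*(.16-e[2])/v[2]).round(4))
d=K[1]-K[0];print(np.linalg.norm(d),(K[0]+K[1])/2,np.degrees(np.arctan2(-d[0],d[1])))
E
```

```text
R [0.5904 0.0214 0.1564] [0.0001 0.0001]
  depth pt [0.5947 0.0227 0.1605] at z=.16 [0.5942 0.0225 0.16  ]
  depth pt [0.5894 0.0227 0.1582] at z=.16 [0.5884 0.0241 0.16  ]
L [0.5717 0.0849 0.1573] [0.0001 0.0001]
  depth pt [0.5729 0.0851 0.1584] at z=.16 [0.5746 0.0853 0.16  ]
  depth pt [0.571  0.086  0.1588] at z=.16 [0.5703 0.0868 0.16  ]
0.06614722452186757 [0.58105568 0.05317885 0.15685077] 16.351459384864516
```

View pics/wrist0.png

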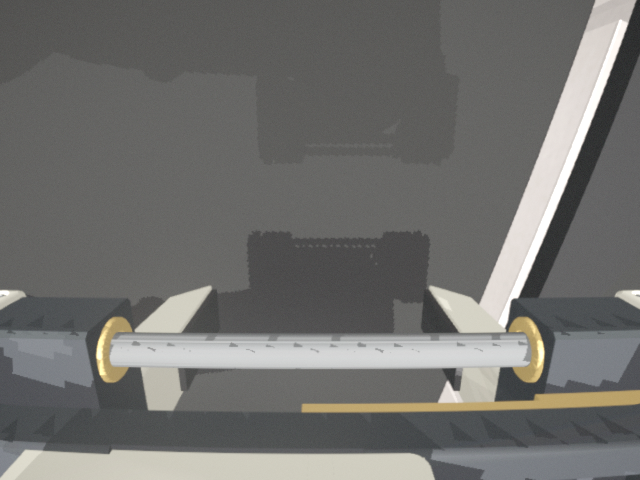

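The midpoint of the keys is about (0.582, 0.054). Spacing measures 66.1 mm (66 expected), height 0.157 (0.160 expected) and rack yaw about 16.4°. The tool's yaw is already within 1.5° of that. I'll move above the rack in two legs, setting the opening to about 47 mm.

Request:
step_arm --pt "-0.02 -0.01 0.02 -0.02 0 0 0" --pt "-0.02 -0.03 0.05 -0.05 0 0 0" --pt "-0.02 -0.05 0.08 -0.08 0 0 0" --pt "-0.02 -0.06 0.12 -0.11 0 0 0" --pt "-0.02 -0.06 0.15 -0.14 0 0 0" --pt "-0.02 -0.06 0.18 -0.17 0 0 0" --pt "-0.02 -0.06 0.21 -0.2 0 0 0" --pt "-0.02 -0.06 0.25 -0.23 0 0 0" --pt "-0.02 -0.06 0.28 -0.26 0 0 0" --pt "-0.02 -0.06 0.31 -0.29 0 0 0" --pt "-0.02 -0.06 0.34 -0.31 0 0 0" --pt "-0.02 -0.06 0.36 -0.33 0 0 0" --newtons 20

```text
clock: 1.15
position: [0.3723, -0.273, 0.2748]
ee_rot: [1.015, 1.321, -1.014]
force: [0.5, -0.2, -0.3]
width: 0.508
```

Request:
step_arm --pt "-0.02 0 0.02 -0.02 0 0 0" --pt "-0.02 0 0.05 -0.05 0 0 0" --pt "-0.02 0 0.08 -0.08 0 0 0" --pt "-0.02 0 0.12 -0.11 0 0 0" --pt "-0.02 0 0.15 -0.14 0 0 0" --pt "-0.02 0 0.18 -0.17 0 0 0" --pt "-0.02 0 0.21 -0.2 0 0 0" --pt "-0.02 0 0.25 -0.23 0 0 0" --pt "-0.02 0 0.28 -0.26 0 0 0" --pt "-0.02 0 0.31 -0.29 0 0 0" --pt "-0.02 0 0.34 -0.31 -0.02 0 0" --pt "-0.02 0 0.36 -0.33 -0.025 0 0"

```text
clock: 2.15
position: [0.5828, 0.0558, 0.2743]
ee_rot: [0.995, 1.332, -0.995]
force: [-0.5, 0.1, 0.8]
width: 0.512
```

Request:
step_arm --pt "-0.02 0 0 0 0 0 0" --pt "-0.02 0 0 0 0 0 0"

```text
clock: 2.32
position: [0.5816, 0.0549, 0.2741]
ee_rot: [0.995, 1.333, -0.995]
force: [0.3, -0.5, 0.6]
width: 0.507
```

```bash
python3 - <<'E'
from h import *
s=status.observe(); print({k:np.round(v,4).tolist() for k,v in s.items()})
print(R.from_rotvec(s['ee_rot']).as_matrix().round(3))
for n in ['wrist','side','scene']:
    i=cams.get_image(n); cv2.imwrite(f'pics/{n}1.png',i['pixels'][...,::-1]); np.savez(f'{n}1.npz',**i,pos=s['position'],rot=s['ee_rot'])
E
```

```text
{'clock': 2.3167, 'joints': [0.1183, 0.3718, -0.4215, 1.578, 0.1578, 1.2267, -1.6146], 'dq': [0.0317, -0.0212, 0.0284, 0.0222, 0.0045, 0.0036, 0.0096], 'joint_efforts': [-2.1092, -59.8391, -5.9036, -33.0754, -0.215, -0.2436, -0.1952], 'position': [0.5816, 0.0549, 0.2741], 'ee_rot': [0.9948, 1.3328, -0.9954], 'force': [0.3189, -0.5337, 0.6058], 'ft_torque': [0.0011, 0.0879, -0.0351], 'width': 0.5073}
[[-0.001  0.959  0.283]
 [ 0.     0.283 -0.959]
 [-1.    -0.001 -0.001]]
```

View pics/wrist1.png

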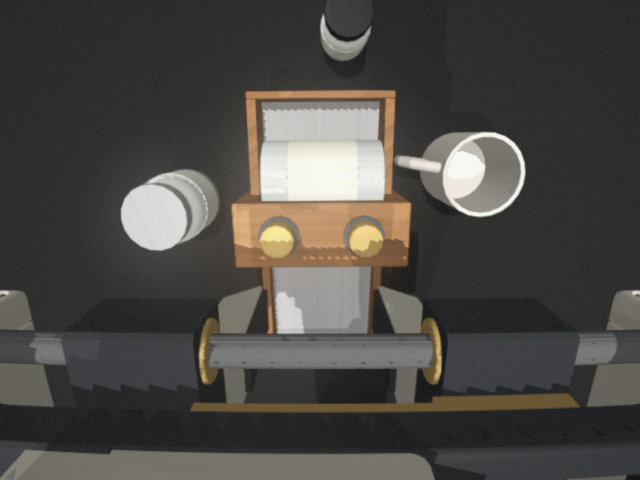

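View pics/side1.png

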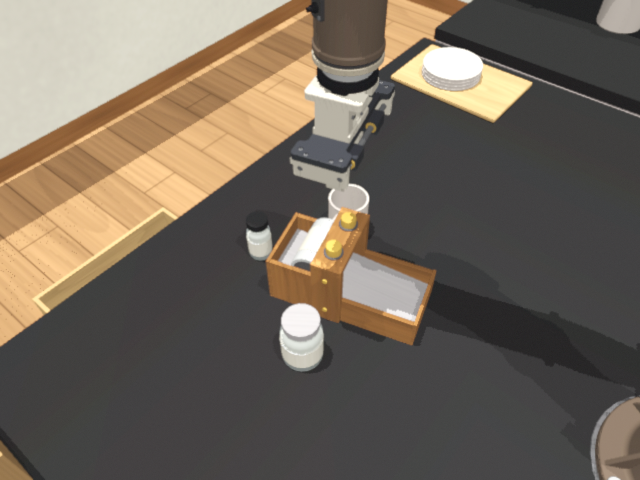

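In the wrist picture the keys are at (277,240) and (366,239), centred between the fingers, and the jaw line is parallel to the bridge. I'll enlarge it for a refined fix.

```bash
python3 - <<'E'
import cv2
a=cv2.imread('pics/wrist1.png')[190:290,225:425]
cv2.imwrite('pics/w_crop1.png',cv2.resize(a,(800,400),interpolation=cv2.INTER_CUBIC))
E
```

```text
(no output)
```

View pics/w_crop1.png

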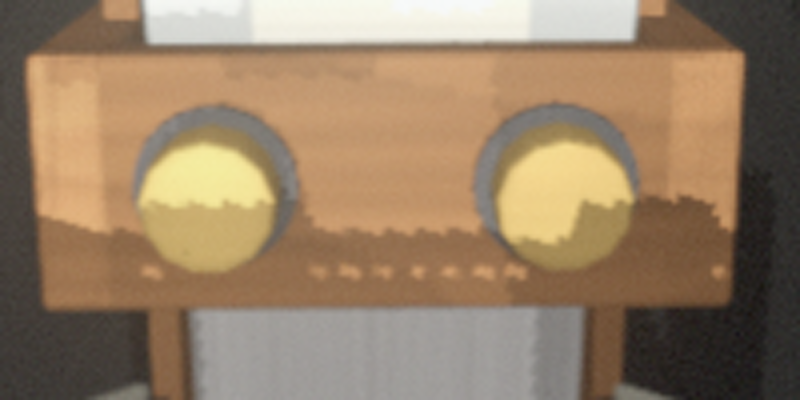

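```bash
python3 - <<'E'
from h import *
sc,si,w=cam('scene'),cam('side'),cam('wrist','1')
T=np.eye(4);Rt=R.from_rotvec(w['rot']).as_matrix();T[:3,:3]=Rt;T[:3,3]=w['pos'];C=T@w['tool_from_camera']
w['eye']=C[:3,3];w['attitude']=R.from_matrix(C[:3,:3]).as_rotvec()
f=lambda o,p,s:(o[0]+(p[0]+.5)/s-.5,o[1]+(p[1]+.5)/s-.5)
K=[]
for name,a,b,c in [('R',(205,154),(345,139),(566,204)),('L',(410,142),(268,278),(207,207))]:
    uc=f((225,190),c,4)
    rs=[ray(sc,f((270,190),a,6)),ray(si,f((280,190),b,5)),ray(w,uc)]
    x,r=tri(rs);K.append(x);e,v=rs[2]
    print(name,x.round(4),np.round(r,4),'wrist z.16',(e+v*(.16-e[2])/v[2]).round(4),'depth',(e+v*w['range_z'][int(uc[1]),int(uc[0])]).round(4))
m=(K[0]+K[1])/2;d=K[1]-K[0]
print(m,np.linalg.norm(d),np.degrees(np.arctan2(-d[0],d[1])))
print('tool shift mm',(Rt.T@(m-w['pos'])*1000).round(1), 'keys in tool',[(Rt.T@(k-w['pos'])*1000).round(1) for k in K])
# finger tips
z=w['range_z'];P=w['camera_matrix']
print(z[330:420:10,240],z[330:420:10,400])
E
```

```text
R [0.5905 0.0218 0.1565] [0.0002 0.0004 0.0005] wrist z.16 [0.5915 0.023  0.16  ] depth [0.5914 0.0229 0.1598]
L [0.5717 0.0853 0.1575] [0.0005 0.0002 0.0006] wrist z.16 [0.5723 0.0858 0.16  ] depth [0.5723 0.0858 0.1602]
[0.58107161 0.05353533 0.15699323] 0.06630269797340703 16.48851101600418
tool shift mm [117.1  -0.8   1.3] keys in tool [array([117.6,  -0.8,  34.4]), array([116.6,  -0.8, -31.9])]
[0.13022229 0.08633942 0.08392745 0.08522061 0.12356722 0.12370601
 0.12328927 0.12357558 0.        ] [0.13049144 0.08582074 0.08494503 0.08477372 0.12332339 0.12363859
 0.12177905 0.12213323 0.07642726]
```

All measurements agree to about 1 mm. The tool is over the keys, so I'll descend to just above them.

Request:
step_arm --pt "-0.07 0.02 0 0.001 0 0 0" --pt "-0.07 0.04 0 0.001 0 0 0" --pt "-0.07 0.06 0 0.001 0 0 0" --pt "-0.07 0.08 0 0.001 0 0 0" --pt "-0.07 0.1 0 0.001 0 0 0" --pt "-0.07 0.115 0 0.001 0 0 0" --pt "-0.07 0.126 0 0.001 0 0 0" --pt "-0.07 0.133 0 0.001 0 0 0" --pt "-0.07 0.133 0 0.001 0 0 0" --pt "-0.07 0.133 0 0.001 0 0 0"

```text
clock: 3.3
position: [0.582, 0.0524, 0.1687]
ee_rot: [0.997, 1.33, -0.997]
force: [0.3, 0.3, 0.0]
width: 0.538
```

```bash
python3 - <<'E'
from h import *
s=status.observe(); print(s['position'],s['force'],s['width'])
ims=[]
for n in ['wrist','side','scene']:
    i=cams.get_image(n)['pixels'][...,::-1]
    ims.append(i)
a=cv2.resize(ims[0][150:420,180:460],(400,386));b=cv2.resize(ims[1][150:330,260:440],(390,390))
cv2.imwrite('pics/c2.png',np.hstack([np.vstack([a,np.zeros((4,400,3),np.uint8)]),b]))
E
```

```text
[0.58201709 0.05244421 0.16870548] [0.3310664  0.29457717 0.02240236] 0.5379288908394347
```

View pics/c2.png

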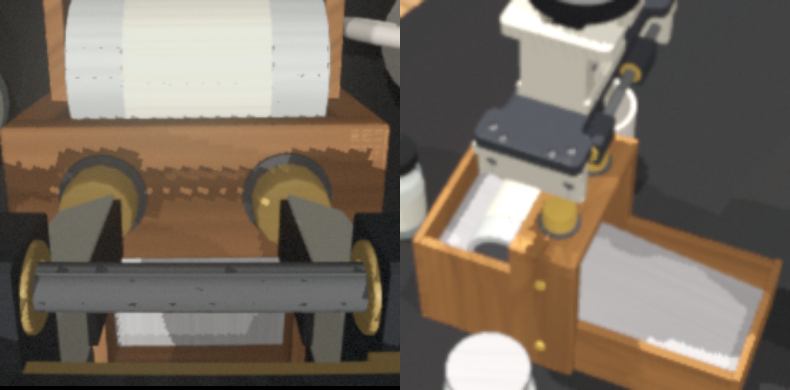

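The wrist view shows the key midpoint about 2 mm to the image's left (world +y) of the tool centre, which agrees with the pose reading of y = 0.0524. I'll correct that and check again.

Request:
step_arm --pt "-0.07 0 0 -0.0025 0 0 0" --pt "-0.07 0 0 -0.0025 0 0 0" --pt "-0.07 0 0 -0.0025 0 0 0"

```text
clock: 3.7
position: [0.5814, 0.0551, 0.1686]
ee_rot: [0.997, 1.33, -0.996]
force: [-0.8, 0.1, -0.3]
width: 0.532
```

```bash
python3 - <<'E'
from h import *
for _ in range(3):
    s=status.observe(); print(s['position'],s['force'],s['width'],s['dq'].round(3) if hasattr(s['dq'],'round') else s['dq'])
    i=cams.get_image('wrist')
print((R.from_rotvec(s['ee_rot']).as_matrix()).round(3).tolist())
cv2.imwrite('pics/w3.png',cv2.resize(i['pixels'][230:390,200:440,::-1],(800,533)))
i=cams.get_image('side');cv2.imwrite('pics/s3.png',cv2.resize(i['pixels'][170:320,270:420,::-1],(600,600)))
E
```

```text
[0.58141817 0.05505219 0.16863214] [-0.82265842  0.06268126 -0.31175937] 0.5316560950314333 [-0.     0.003  0.002  0.002  0.003 -0.002  0.002]
[0.58136958 0.05489718 0.16848293] [-0.56955934  0.53761094 -0.5617952 ] 0.535735375735683 [ 0.001  0.002  0.002  0.    -0.001  0.001  0.002]
[0.5813416  0.05481334 0.16842304] [ 0.26763085 -0.25708147 -0.88410448] 0.5315157721112266 [ 0.002  0.001  0.001  0.001 -0.002  0.    -0.   ]
[[0.0, 0.96, 0.281], [-0.0, 0.281, -0.96], [-1.0, 0.0, 0.0]]
```

View pics/w3.png

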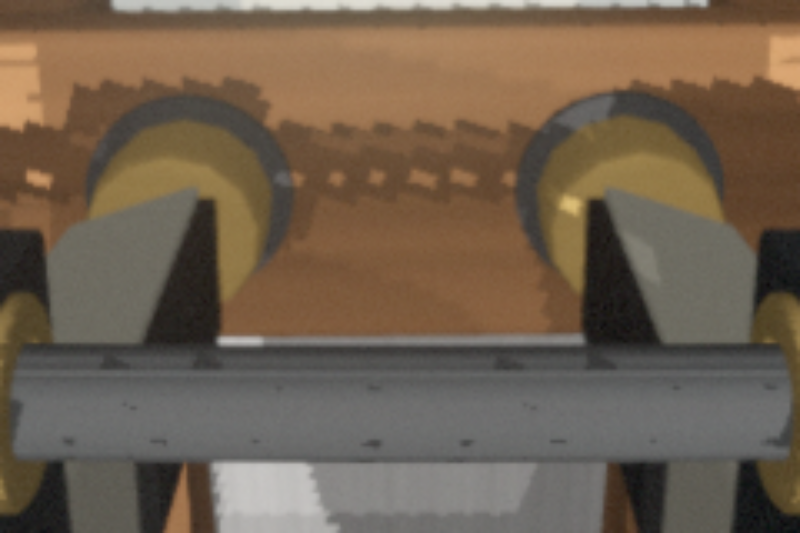

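View pics/s3.png

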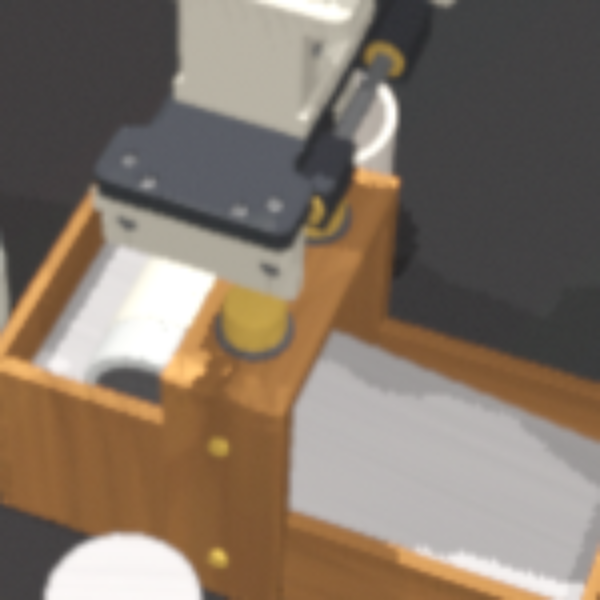

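The fingers are now centred on both keys. I'll press in stages and watch the force.

Request:
step_arm --pt "-0.07 0.005 0 0 0 0 0" --pt "-0.07 0.01 0 0 0 0 0" --pt "-0.07 0.013 0 0 0 0 0" --pt "-0.07 0.016 0 0 0 0 0" --pt "-0.07 0.019 0 0 0 0 0" --pt "-0.07 0.022 0 0 0 0 0" --pt "-0.07 0.024 0 0 0 0 0" --pt "-0.07 0.025 0 0 0 0 0"

```text
clock: 4.57
position: [0.5815, 0.0548, 0.1486]
ee_rot: [0.997, 1.33, -0.997]
force: [-1.7, -1.3, 9.0]
width: 0.532
```

Request:
step_arm --pt "-0.07 0.001 0 0 0 0 0" --pt "-0.07 0.001 0 0 0 0 0"

```text
clock: 4.73
position: [0.5815, 0.0548, 0.1483]
ee_rot: [0.997, 1.33, -0.997]
force: [-2.0, -2.3, 10.5]
width: 0.534
```

Request:
step_arm --pt "-0.07 0.001 0 0 0 0 0" --pt "-0.07 0.002 0 0 0 0 0" --pt "-0.07 0.002 0 0 0 0 0"

```text
clock: 4.98
position: [0.5816, 0.0548, 0.1481]
ee_rot: [0.997, 1.329, -0.996]
force: [-7.1, -1.7, 24.3]
width: 0.534
```

```bash
python3 - <<'E'
from h import *
s=status.observe(); print(s['position'],s['force'],s['ft_torque'])
w=cams.get_image('wrist')['pixels'][...,::-1];i=cams.get_image('side')['pixels'][...,::-1]
cv2.imwrite('pics/p4.png',np.hstack([cv2.resize(w[150:450,160:480],(400,400)),cv2.resize(i[170:370,250:450],(400,400))]))
E
```

```text
[0.58160764 0.05478888 0.14813741] [-7.05564884 -1.72667727 24.34939898] [-4.68540930e-01  1.75786632e+00  5.69951637e-04]
```

View pics/p4.png

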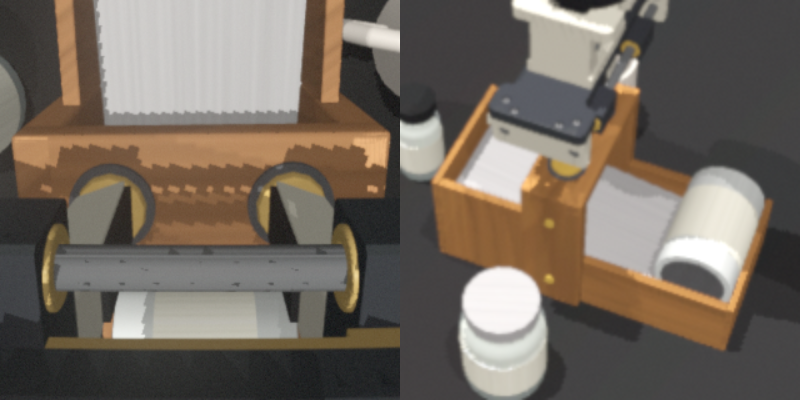

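The force rose steeply to 24 N at z = 0.148, so the keys are on their stops, and the can has rolled to the lip. I'll hold both keys down until it is still.

Request:
step_arm --pt "-0.07 0 0 0 0 0 0" --pt "-0.07 0 0 0 0 0 0" --pt "-0.07 0 0 0 0 0 0" --pt "-0.07 0 0 0 0 0 0" --pt "-0.07 0 0 0 0 0 0" --pt "-0.07 0 0 0 0 0 0" --pt "-0.07 0 0 0 0 0 0" --pt "-0.07 0 0 0 0 0 0" --pt "-0.07 0 0 0 0 0 0" --pt "-0.07 0 0 0 0 0 0" --pt "-0.07 0 0 0 0 0 0" --pt "-0.07 0 0 0 0 0 0"

```text
clock: 6.08
position: [0.5816, 0.0547, 0.1481]
ee_rot: [0.997, 1.329, -0.996]
force: [-8.1, -1.8, 23.9]
width: 0.537
```

```bash
python3 - <<'E'
from h import *
ims=[]
for k in range(3):
    ims.append(cams.get_image('side')['pixels'].astype(int)); 
    for _ in range(3): cams.get_image('scene')
for k in (1,2):
    d=abs(ims[k]-ims[0])[240:360,330:450].max(2);print((d>40).sum(),d.mean())
print(status.observe()['force'],status.observe()['clock'],status.observe()['position'])
cv2.imwrite('pics/s5.png',cv2.resize(ims[2][170:370,250:450,::-1].astype(np.uint8),(500,500)))
E
```

```text
0 1.118611111111111
0 1.1234027777777778
[-7.46222064 -2.09419247 23.01686047] 6.6833 [0.58158918 0.05475432 0.14812584]
```

View pics/s5.png

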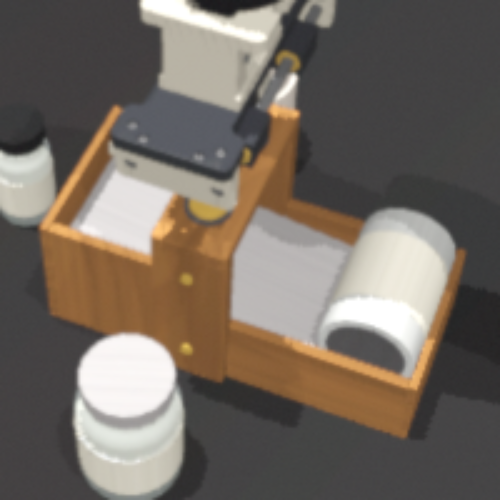

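The can lies still against the lip. I'll release straight up, slowly first.

Request:
step_arm --pt "-0.07 -0.005 0 0 0 0 0" --pt "-0.07 -0.012 0 0 0 0 0" --pt "-0.07 -0.02 0 0 0 0 0" --pt "-0.07 -0.035 0 0 0 0 0" --pt "-0.07 -0.06 0 0 0 0 0" --pt "-0.07 -0.09 0 0 0 0 0" --pt "-0.07 -0.12 0 0 0 0 0" --pt "-0.07 -0.15 0 0 0 0 0" --pt "-0.07 -0.18 0 0 0 0 0" --pt "-0.07 -0.2 0 0 0 0 0" --pt "-0.07 -0.2 0 0 0 0 0" --pt "-0.07 -0.2 0 0 0 0 0"

```text
clock: 7.68
position: [0.5815, 0.0549, 0.3068]
ee_rot: [0.997, 1.33, -0.996]
force: [-0.1, -0.1, -1.2]
width: 0.532
```

```bash
python3 - <<'E'
from h import *
s=status.observe();print(s['position'],s['force'],s['clock'])
im={}
for n in ['side','scene','wrist']:
    im[n]=cams.get_image(n)['pixels'];np.save(n+'6.npy',im[n])
# difference from start, side view, off the rack
a=dict(np.load('side0.npz'))['pixels'].astype(int);d=abs(im['side'].astype(int)-a).max(2)>40
for nm,(u,v) in dict(jar=(302,337),spice=(259,236)).items(): print(nm,d[v-35:v+35,u-22:u+12 if nm=='spice' else u+22].sum())
cv2.imwrite('pics/f6.png',np.hstack([cv2.resize(im['side'][150:390,210:450,::-1],(400,400)),cv2.resize(im['scene'][180:360,220:420,::-1],(400,400))]))
cv2.imwrite('pics/fw6.png',im['wrist'][...,::-1])
E
```

```text
[0.58152303 0.05487559 0.30677717] [-0.07916754 -0.12396539 -1.20177153] 7.6833
jar 0
spice 0
```

View pics/f6.png

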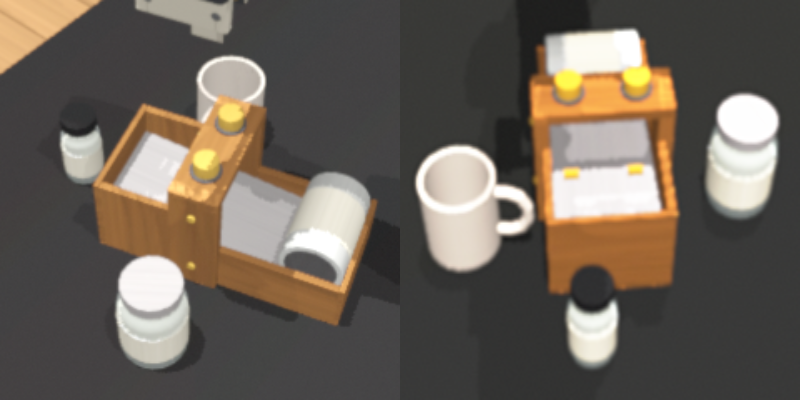

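View pics/fw6.png

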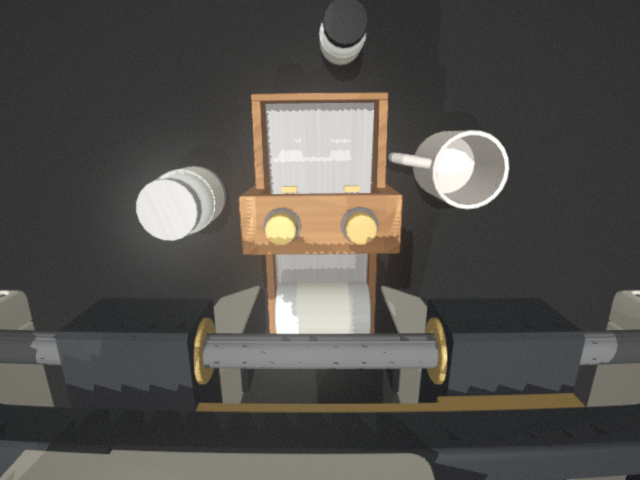

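Both keys are up, the stop pins are showing again, and the can is in the tray. The other items haven't moved and the arm is 0.15 m clear.

```bash
python3 -c "
from h import *
print(arm.sign_off())"
```

```text
the job is handed in; nothing more can be done
None
```

I pressed both brass keys down together, one fingertip on each. The can rolled out into the tray, and both keys are up again. The job was handed in at about 8 s on the robot's clock.

**Press:** The tool stopped at z = 0.148, which is the 12 mm stop. The force passed the springs' combined 9 N and rose to about 24 N, so both keys were on their stops.

**Hold:** I held both keys down for about 1.7 s more. Three side-camera images over about 0.4 s showed the can still against the front lip.

**Final checks:** After the straight lift, the pictures show both keys up, the stop pins raised and the can in the tray. In the side view the jar and the spice jar match the start picture; I judged the mug by eye only, and it looks unmoved. The gripper ended about 0.15 m above the keys, with about 1 N on the force sensor, much as it read at the start.

**Disagreements:** Triangulation put the key tops about 3 mm low (0.157 m against 0.160 m). The camera depth readings (0.158–0.160 m) and the point where the keys bottomed out agree better with 0.160 m. On the way down the tool was about 2 mm off sideways, which I corrected before pressing.

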